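# Balance the cassette tool on the stand

### The job

The cassette tool lies in the little red balancing stand with its heavy head down on the table. Slide it along through the stand until it balances: level, carried by the stand's ridge alone and still between its two cheeks, and staying level by itself once you let go, with no more than a slight quiver, so that we can see where its hanging clip belongs. Leave the tyre levers, bell and jar where they are.

Things in the scene. Friction and masses are not known exactly. Their poses are not given: they have to be found in the camera images.
- tool: steel cassette tool: straight bar 320 long, 24 wide, 8 thick (mm), underside flat from end to end. Origin: middle of the underside, 160 mm from each end; x along the bar to the head, z out of its top. 0.45-0.8 kg; the head's weight differs each time, so the balance point lies 8 to 58 mm from the origin towards the head: find it by trying. Starts with the origin 5-60 mm from the ridge on the head side
- head_end (a point): middle of the flat end face of the tool's heavy head, 160 mm from the tool's origin along +x, 8 mm above its underside. The head is a steel block 40 mm long, 44 mm wide, 16 mm thick, with a dark splined socket (36 mm across, 10 mm high) on top; too wide for the stand's channel. It starts down on the table
- grip_end (a point): middle of the end face of the tool's other end, 160 mm from the tool's origin along -x, 6 mm above its underside. The last 85 mm here is a black rubber grip sleeve, 24 mm wide and 12 mm thick. Starts up in the air
- stand: red balancing stand fixed to the table: base 100 x 100 x 8 mm; two upright cheeks, 8 mm thick, 70 mm long along x, top 46 mm above the table, form a channel 28 mm wide, open at both ends and on top, in which the bar slides (a push of a few N). Origin: centre of the underside, below the middle of the ridge; x along the channel towards the tool's head, z up
- ridge (a point): middle of the top of the stand's black rubber-faced ridge (the fulcrum) across the channel: flat, 24 mm wide along the channel, 26 mm above the table. The bar stays level by itself while its balance point is over this flat, within 12 mm of the middle; otherwise the heavier side drops. It may rock for up to 10 s before settling
- lever_a: loose yellow plastic tyre lever, about 120 x 18 x 8 mm, lying flat; origin under its middle, x along its length. Bystander
- lever_b: second loose yellow plastic tyre lever, same size; origin under its middle, x along its length. Bystander
- bell: loose green plastic bicycle bell, dome 54 mm across, 36 mm high; origin under its centre. Bystander
- jar: loose clear glass jar 80 mm across, 99 mm high with its knob lid; origin under its centre. Bystander
Things that resemble listed ones, but are neither listed nor needed, are in the scene too. Of the things like the stand, leave any that is grey or orange; of the rest the smaller one is meant.

How it is judged:
By the outcome, as a careful person would: the job done as asked, in the order asked, and still so for the second after the job is handed in, with the robot touching nothing.
It also fails if it takes over 72 s, if anything falls off the work surface, if the arm or the gripper's body presses on something with over 40 N, if the wrist force passes 120 N, or if a joint passes its speed limit or range.

### The arm

A 6-joint arm with a two-finger parallel gripper is mounted at the origin on the work surface. World frame = base frame: x ahead of the robot, y to its left, z up, the work surface at z = 0. Lengths are in mm, angles in rad, forces in N, time in s.
With the tool pointing down it reaches from about 275 to 750 mm from the base axis. Payload 10.2 kg.
Tool frame: the origin (TCP) lies midway between the tips of the shut fingers; the grasp point (between the pads) lies 19 mm behind it; x points along the fingers, y is the direction in which the jaws open and shut, and the axes are right-handed (so a half turn about x gives the same grasp; the last joint's range is limited). The gripper opens to 85 mm and grips with 20 to 120 N. Pads are 22 mm wide; open, the fingers measure 114 mm over their backs; the gripper's body (76 mm by 85 mm) begins 54 mm behind the grasp point. The pads swing forward as they close: fully open they stand 13 mm farther back than shut.
Start: joints at [0.882, 0.313, 1.498, -0, 1.331, -0.223], TCP at [235.81, 469.068, 231.294] pointing down, gripper open.
Joint ranges: [-2.94, 2.94], [-0.97, 2.17], [0.19, 2.56], [-1.23, 4.37], [0.02, 3.11], [-2.88, 2.88]. Speed limits (rad/s): [2.39, 2.39, 3.01, 3.14, 3.14, 3.14].

### API

Orientations are given as a unit quaternion [w, x, y, z].
In Python, from rig import sense, capture, get_calibration, finish_job gives the robot as it stands.
- The arm moves only by the tool jog_arm, never from a script. Its argument "increments" is a list of rows, each an object of numbers: "rx", "ry", "rz": the turn, a rotation vector about the tool's x, y, z in rad; "x", "y", "z": the shift along the tool's x, y, z in mm; "hand": the finger opening in mm, from 0 to 85.4. A call has 1 to 5 rows; each row shifts and turns the commanded pose from where the row before left it, along the tool's axes as they then stand; what a row does not reach is not made up. A row lasts 1/8 s, in which the tool goes at most 62.5 mm and 10.7 degrees, less where a joint would pass 70% of its speed; a pose out of reach is approached as far as the arm can. A call with a gripper value outside its range is refused whole. The fingers move at their own pace and stop on an object; "force" is the grip in N (left out, the last holds). Time passes only in rows, so rows that do not move let the fingers close. It gives the time, the measured TCP pose, the force and the opening at its end, in the units of the state.
- sense(): the state, without advancing time (a new reading comes with each control period).
- capture(name): name is "side" or "top"; returns the picture (384x512x3 uint8, red, green, blue); there is no depth.
- get_calibration(name): a dict with "camera_matrix" (3x3 intrinsics, pixels), "D" ([k1, k2, p1, p2, k3] as OpenCV has them; the pictures are not rectified), "R" (3x3) and "t" (3): a world point X has camera coordinates R X + t. Camera axes: x right, y down, z forward; pixel columns grow to the right and rows downward; lengths in mm; the calibration is good to about 2 mm. A picture is of the moment at which its call begins. get_calibration takes no time and is no camera call.
- finish_job(): hands the job in, once; it reports no verdict.
The state is a dict: "time_s": time; "joints": joint angles; "dq": joint speeds; "tau": joint torques, N m; "eef_pos": TCP position; "ee_rot": TCP orientation; "force": force on the tool from outside, world axes, zero at the start; "wrist_torque": the same for the moment, N m; "grip_width": opening from 0.0 (shut) to 1.0 (fully open).
Only numpy, scipy, OpenCV 4.12 (cv2) and the standard library are available. Lean on these libraries where they do the work, as an engineer would, in place of code of your own. Each camera call takes 0.05 s, during which the arm holds its last target.

## Working session

There is one attempt and no reset: what is moved stays moved. The work goes in short steps, Python scripts to look and compute and a tool call to move; the robot and the scene stay as the last step left them, time stands still between calls to the robot, and variables do not carry over. Pictures are saved under pics/ and viewed, and the job is handed in when it is done.

Besides the shell and the picture viewer there is one more tool, called after "Request:" by a JSON object that holds its "name" and its "arguments", one argument or row to a line. jog_arm: Moves the arm, as the interface text tells. Its arguments: {"type":"object","properties":{"increments":{"type":"array","items":{"type":"object","properties":{"rx":{"type":"number"},"ry":{"type":"number"},"rz":{"type":"number"},"x":{"type":"number"},"y":{"type":"number"},"z":{"type":"number"},"hand":{"type":"number"}}}},"force":{"type":"number"}},"required":["increments"]}

```bash
mkdir -p pics; ls
python3 - <<'E'
from rig import *
import cv2
for n in("top","side"):
    im=capture(n); cv2.imwrite(f"pics/{n}0.png",cv2.cvtColor(im,cv2.COLOR_RGB2BGR))
    print(get_calibration(n))
print(sense())
E
```

```text
pics
{'camera_matrix': array([[486.14165759,   0.        , 252.55769935],
       [  0.        , 486.14165759, 189.70146885],
       [  0.        ,   0.        ,   1.        ]]), 'D': array([-0.20993828,  0.        ,  0.        ,  0.        ,  0.        ]), 'R': array([[-0.02138721, -0.99957758,  0.0196788 ],
       [-0.99704181,  0.01987123, -0.07424797],
       [ 0.07382556, -0.02120855, -0.99704563]]), 't': array([ -99.58526359,  606.90136758, 1131.45342363])}
{'camera_matrix': array([[413.50676833,   0.        , 250.19233355],
       [  0.        , 413.50676833, 187.33445847],
       [  0.        ,   0.        ,   1.        ]]), 'D': array([-0.05909589,  0.        ,  0.        ,  0.        ,  0.        ]), 'R': array([[ 0.95853541, -0.28496034,  0.00273517],
       [-0.16614244, -0.56660821, -0.80706371],
       [ 0.23153092,  0.77314471, -0.59045804]]), 't': array([-618.07549154,   95.14489678, 1060.33780457])}
{'time_s': 0.1, 'joints': array([ 8.81576147e-01,  3.13365337e-01,  1.49836098e+00,  2.74543061e-05,
        1.33100275e+00, -2.23383035e-01]), 'dq': array([ 0.00131833, -0.00017137, -0.00434526, -0.00088006, -0.00110225,
       -0.00027784]), 'tau': array([ 3.74009163e-03, -4.12894464e+01, -2.60141015e+01, -1.37807028e-04,
        3.00107866e-03, -4.79562323e-05]), 'eef_pos': array([235.66154337, 468.87889157, 230.80704386]), 'ee_rot': array([ 0.68782655,  0.16285886,  0.68819755, -0.1635719 ]), 'force': array([ 0.21605853, -0.78387422,  0.53452185]), 'wrist_torque': array([ 0.02573467,  0.04950392, -0.04284669]), 'grip_width': 0.9998685130732116}
```

View pics/top0.png

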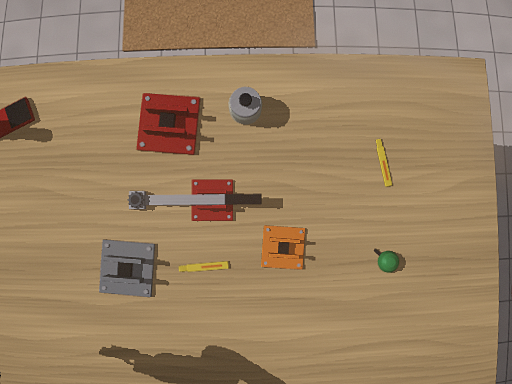

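View pics/side0.png

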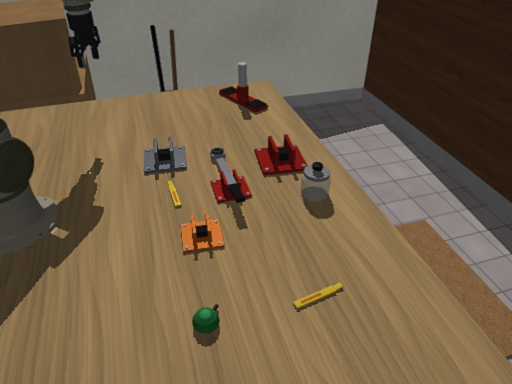

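The top view shows the small red stand at about (212,200). The tool's head is at about (138,200) and its grip end at about (262,199). Next I'll measure the poses.

```bash
cat > h.py <<'E'
from rig import *
import cv2, numpy as np
C={n:get_calibration(n) for n in("top","side")}
def ray(n,uv):
    c=C[n]; p=cv2.undistortPoints(np.array([[uv]],float),c["camera_matrix"],c["D"])[0,0]
    R=np.array(c["R"]);t=np.array(c["t"])
    return -R.T@t, R.T@np.array([p[0],p[1],1.])
def onz(n,uv,z):
    o,d=ray(n,uv); return o+d*(z-o[2])/d[2]
def proj(n,X):
    c=C[n]; return cv2.projectPoints(np.array([X],float),cv2.Rodrigues(np.array(c["R"]))[0],np.array(c["t"]),c["camera_matrix"],c["D"])[0][0,0]
def snap(n,name,box=None,s=1):
    im=cv2.cvtColor(capture(n),cv2.COLOR_RGB2BGR)
    cv2.imwrite(f"pics/{name}_raw.png",im)
    if box: im=im[box[1]:box[3],box[0]:box[2]]
    im=cv2.resize(im,None,fx=s,fy=s,interpolation=cv2.INTER_CUBIC)
    cv2.imwrite(f"pics/{name}.png",im)
E
python3 - <<'E'
from h import *
im=cv2.imread("pics/top0.png")
c=im[160:240,110:300]; cv2.imwrite("pics/c0.png",cv2.resize(c,None,fx=4,fy=4,interpolation=cv2.INTER_CUBIC))
c=cv2.imread("pics/side0.png")[130:220,190:290]; cv2.imwrite("pics/c1.png",cv2.resize(c,None,fx=6,fy=6,interpolation=cv2.INTER_CUBIC))
hsv=cv2.cvtColor(im,cv2.COLOR_BGR2HSV)
m=(((hsv[...,0]<6)|(hsv[...,0]>172))&(hsv[...,1]>150)&(hsv[...,2]>60)).astype(np.uint8)
m[:170]=0;m[230:]=0;m[:,:180]=0;m[:,245:]=0
r=cv2.minAreaRect(np.argwhere(m)[:,::-1].astype(np.float32)); print(r)
b=cv2.boxPoints(r); P=np.array([onz("top",p,8) for p in b]);print(P,P.mean(0))
for uv in [(262.5,199)]: print(onz("top",uv,60))
print(onz("top",(138,200),15))
E
```

```text
((212.0, 200.0), (40.0, 40.0), 90.0)
[[632.25441715  33.2316412    8.        ]
 [630.29885158 -63.37860586   8.        ]
 [534.01799419 -61.58478525   8.        ]
 [535.83953017  34.50956069   8.        ]] [583.10269827 -14.3055473    8.        ]
[ 580.13114165 -133.72248068   60.        ]
[585.98740528 164.04068187  15.        ]
```

View pics/c0.png

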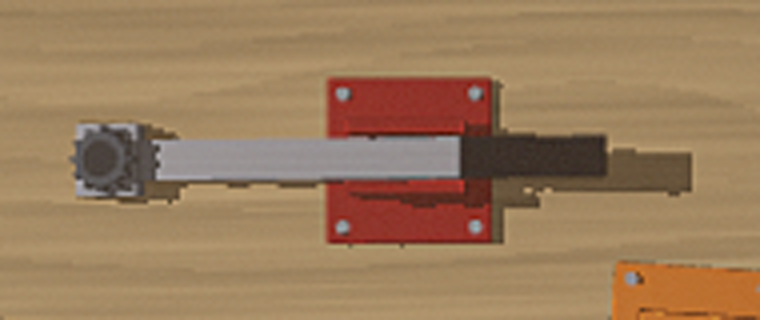

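View pics/c1.png

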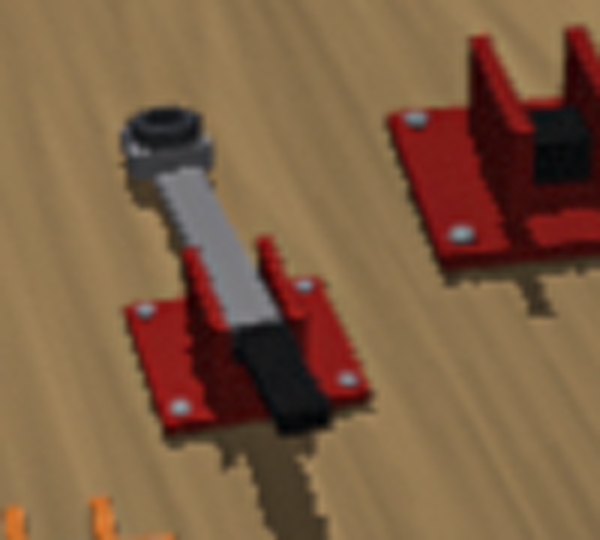

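Run:
```python
from h import *
for uv in [(195.75,183.25),(228.75,183.25),(228.75,216.75),(195.75,216.75)]: print(onz("top",uv,9).round(1))
H=onz("top",(129,200),10);print(H)
for z in (50,55,60,65,70):print(z,onz("top",(261.5,199.2),z).round(1),np.linalg.norm(onz("top",(261.5,199.2),z)-H))
print(onz("top",(225,199.5),42),"sleeve start")
```

```text
[624.1  24.1   9. ]
[622.5 -55.4   9. ]
[541.9 -54.    9. ]
[543.5  25.3   9. ]
[586.67643233 187.38086837  10.        ]
50 [ 580.3 -131.8   50. ] 321.74658591324504
55 [ 580.  -131.6   55. ] 322.21741160736195
60 [ 579.7 -131.4   60. ] 322.7653611561455
65 [ 579.4 -131.2   65. ] 323.3900425256721
70 [ 579.2 -131.    70. ] 324.09101201737286
[581.70723286 -46.91552675  42.        ] sleeve start
```

```bash
cat >> h.py <<'E'
from scipy.spatial.transform import Rotation as Ro
def pose():
    s=sense(); q=s["ee_rot"]; return s,np.array(s["eef_pos"]),Ro.from_quat([q[1],q[2],q[3],q[0]])
A=np.array([0.018,1,0]);A/=np.linalg.norm(A)   # stand x
def target(along,h,tilt,flip=1):
    """TCP pose so grasp point lies at 'along' from ridge, height h, tilt>0 = perpendicular to bar with head down"""
    z=np.array([0,0,1.]); X=-(np.cos(tilt)*z+np.sin(tilt)*A)  # bar up normal leans toward head
    Y=flip*np.cross(z,A)*-1
    R=np.c_[X,Y,np.cross(X,Y)]
    g=np.array([583,-15,0])+A*along+z*h
    return g+19*X,Ro.from_matrix(R)
def delta(T):
    s,p,R=pose(); 
    d=R.inv().apply(T[0]-p); r=(R.inv()*T[1]).as_rotvec()
    return d.round(1),r.round(3)
E
python3 - <<'E'
from h import *
s,p,R=pose();print(R.as_matrix().round(3))
for f in(1,-1): print(delta(target(-85,100,.136,f)), target(-85,100,.136,f)[0])
E
```

```text
[[-0.001  0.449  0.893]
 [-0.001  0.893 -0.449]
 [-1.    -0.001 -0.   ]]
(array([ 149.9, -355.1,  565.6]), array([ 1.121, -0.121, -0.075])) [ 581.42388656 -102.56185788   81.17544134]
(array([ 149.9, -355.1,  565.6]), array([-2.015,  0.085, -0.137])) [ 581.42388656 -102.56185788   81.17544134]
```

Request:
{"name": "jog_arm", "arguments": {
  "increments": [
    {"y": -32, "z": 51},
    {"y": -32, "z": 51},
    {"y": -32, "z": 51},
    {"y": -32, "z": 51},
    {"y": -32, "z": 51}
  ]
}}

```text
schema error: expected keys rx, ry, rz, x, y, z, hand
```

Request:
{"name": "jog_arm", "arguments": {
  "increments": [
    {"y": -32, "z": 51},
    {"y": -32, "z": 51},
    {"y": -32, "z": 51},
    {"y": -32, "z": 51},
    {"y": -32, "z": 51}
  ]
}}

```text
schema error: expected keys rx, ry, rz, x, y, z, hand
```

Request:
{"name": "jog_arm", "arguments": {
  "increments": [
    {"rx": 0.18, "hand": 50},
    {"rx": 0.18},
    {"rx": 0.18},
    {"rx": 0.18},
    {"rx": 0.18}
  ]
}}

```text
schema error: expected keys rx, ry, rz, x, y, z, hand
```

Run:
```python
from h import *
s,p,R=pose();print(s["time_s"],p,R.as_matrix().round(3),s["grip_width"],s["force"],s["wrist_torque"])
print(delta(target(-85,100,.136,1)))
```

```text
0.1 [235.66154337 468.87889157 230.80704386] [[-0.001  0.449  0.893]
 [-0.001  0.893 -0.449]
 [-1.    -0.001 -0.   ]] 0.9998685130732116 [ 0.21605853 -0.78387422  0.53452185] [ 0.02573467  0.04950392 -0.04284669]
(array([ 149.9, -355.1,  565.6]), array([ 1.121, -0.121, -0.075]))
```

All seven keys have to be in every row, so I'll include them.

Request:
{"name": "jog_arm", "arguments": {
  "increments": [
    {"rx": 0, "ry": 0, "rz": 0, "x": 0, "y": -32, "z": 51, "hand": 85},
    {"rx": 0, "ry": 0, "rz": 0, "x": 0, "y": -32, "z": 51, "hand": 85},
    {"rx": 0, "ry": 0, "rz": 0, "x": 0, "y": -32, "z": 51, "hand": 85},
    {"rx": 0, "ry": 0, "rz": 0, "x": 0, "y": -32, "z": 51, "hand": 85},
    {"rx": 0, "ry": 0, "rz": 0, "x": 0, "y": -32, "z": 51, "hand": 85}
  ]
}}

```text
time_s: 0.72
eef_pos: [392.4, 209.8, 231.2]
ee_rot: [0.688, 0.163, 0.688, -0.163]
force: [0.5, 0.1, -0.1]
grip_width: 0.99
```

Request:
{"name": "jog_arm", "arguments": {
  "increments": [
    {"rx": 0, "ry": 0, "rz": 0, "x": 0, "y": -32, "z": 51, "hand": 85},
    {"rx": 0, "ry": 0, "rz": 0, "x": 0, "y": -32, "z": 51, "hand": 85},
    {"rx": 0, "ry": 0, "rz": 0, "x": 0, "y": -32, "z": 51, "hand": 85},
    {"rx": 0, "ry": 0, "rz": 0, "x": 0, "y": -32, "z": 51, "hand": 85},
    {"rx": 0, "ry": 0, "rz": 0, "x": 0, "y": -32, "z": 51, "hand": 85}
  ]
}}

```text
time_s: 1.35
eef_pos: [548.4, -47.8, 231.1]
ee_rot: [0.688, 0.163, 0.688, -0.163]
force: [-0.8, -0.3, 0.6]
grip_width: 0.99
```

Request:
{"name": "jog_arm", "arguments": {
  "increments": [
    {"rx": 0.18, "ry": 0, "rz": 0, "x": 0, "y": 0, "z": 0, "hand": 50},
    {"rx": 0.18, "ry": 0, "rz": 0, "x": 0, "y": 0, "z": 0, "hand": 50},
    {"rx": 0.18, "ry": 0, "rz": 0, "x": 0, "y": 0, "z": 0, "hand": 50},
    {"rx": 0.18, "ry": 0, "rz": 0, "x": 0, "y": 0, "z": 0, "hand": 50},
    {"rx": 0.18, "ry": 0, "rz": 0, "x": 0, "y": 0, "z": 0, "hand": 50}
  ]
}}

```text
time_s: 1.98
eef_pos: [547.6, -45.9, 230.9]
ee_rot: [0.547, 0.448, 0.548, -0.448]
force: [-0.1, -0.1, 0.6]
grip_width: 0.586
```

Run:
```python
from h import *
s,p,R=pose();print(s["time_s"],p,R.as_matrix().round(3),s["grip_width"],s["force"],s["wrist_torque"])
print(delta(target(-85,100,.136,1)))
```

```text
1.975 [547.58744    -45.86292774 230.89054063] [[-0.001  0.98   0.198]
 [ 0.     0.198 -0.98 ]
 [-1.    -0.001 -0.   ]] 0.5855184958218541 [-0.08085411 -0.05546975  0.56832372] [-0.02670021 -0.01192954 -0.01981356]
(array([149.7,  22.1,  62.3]), array([ 0.217, -0.136, -0.014]))
```

Request:
{"name": "jog_arm", "arguments": {
  "increments": [
    {"rx": 0, "ry": 0, "rz": 0, "x": 0, "y": 11, "z": 31, "hand": 50},
    {"rx": 0, "ry": 0, "rz": 0, "x": 0, "y": 11, "z": 31, "hand": 50},
    {"rx": 0.108, "ry": -0.068, "rz": -0.007, "x": 0, "y": 0, "z": 0, "hand": 50},
    {"rx": 0.108, "ry": -0.068, "rz": -0.007, "x": 0, "y": 0, "z": 0, "hand": 50},
    {"rx": 0, "ry": 0, "rz": 0, "x": 0, "y": 0, "z": 0, "hand": 50}
  ]
}}

```text
time_s: 2.6
eef_pos: [581.8, -101.3, 230.9]
ee_rot: [-0.53, -0.467, -0.463, 0.535]
force: [0.1, -0.7, -0.1]
grip_width: 0.581
```

Run:
```python
from h import *
s,p,R=pose();print(s["time_s"],p,R.as_matrix().round(3),s["grip_width"])
print(delta(target(-85,100,.136,1)),delta(target(-85,46,.136,1)))
```

```text
2.6 [ 581.83659899 -101.32949285  230.88866763] [[-0.001  1.    -0.009]
 [-0.135 -0.009 -0.991]
 [-0.991 -0.     0.135]] 0.5806289924551257
(array([148.5,  -0.4, -19. ]), array([ 0.009, -0.   , -0.001])) (array([202. ,  -0.4, -26.3]), array([ 0.009, -0.   , -0.001]))
```

Request:
{"name": "jog_arm", "arguments": {
  "increments": [
    {"rx": 0.009, "ry": 0, "rz": 0, "x": 50, "y": 0, "z": -9, "hand": 50},
    {"rx": 0, "ry": 0, "rz": 0, "x": 50, "y": 0, "z": -9, "hand": 50},
    {"rx": 0, "ry": 0, "rz": 0, "x": 40, "y": 0, "z": -8, "hand": 50},
    {"rx": 0, "ry": 0, "rz": 0, "x": 0, "y": 0, "z": 0, "hand": 50}
  ]
}}

```text
time_s: 3.1
eef_pos: [580.7, -95.1, 86.6]
ee_rot: [-0.526, -0.469, -0.462, 0.538]
force: [0.5, 0.2, 0.2]
grip_width: 0.584
```

Run:
```python
from h import *
snap("top","t2",(110,150,300,250),4);snap("side","s2",(180,100,300,240),4)
s,p,R=pose();print(s["time_s"],p,s["force"])
print(delta(target(-85,46,.136,1)))
```

```text
3.2 [582.9659652  -95.89603894  90.59959545] [ 1.52545513 -0.30533295  0.11069048]
(array([63.7, -1.6, -2. ]), array([-0.002,  0.   , -0.003]))
```

View pics/t2.png

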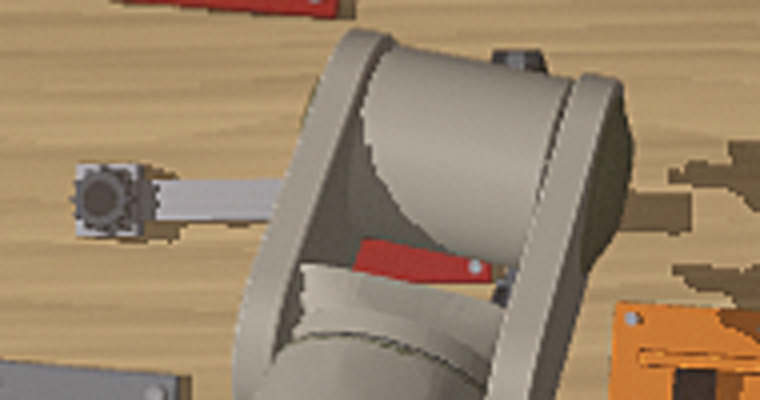

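View pics/s2.png

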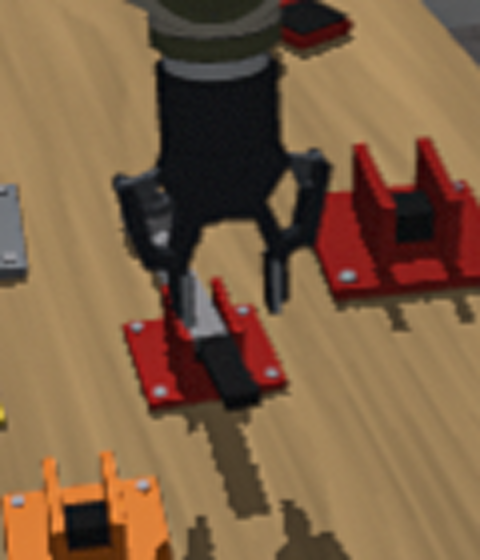

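The arm covers the stand in the top view. In the side view the open fingers straddle the black sleeve, above it. I'll descend.

Request:
{"name": "jog_arm", "arguments": {
  "increments": [
    {"rx": 0, "ry": 0, "rz": 0, "x": 30, "y": -0.8, "z": -1, "hand": 50},
    {"rx": 0, "ry": 0, "rz": 0, "x": 30, "y": -0.8, "z": -1, "hand": 50},
    {"rx": 0, "ry": 0, "rz": 0, "x": 0, "y": 0, "z": 0, "hand": 50},
    {"rx": 0, "ry": 0, "rz": 0, "x": 0, "y": 0, "z": 0, "hand": 50}
  ]
}}

```text
time_s: 3.7
eef_pos: [581.9, -102.0, 31.7]
ee_rot: [-0.529, -0.471, -0.458, 0.537]
force: [0.5, 0.7, 0.4]
grip_width: 0.584
```

Run:
```python
from h import *
snap("side","s3",(180,100,300,240),4)
s,p,R=pose();print(s["time_s"],p,s["force"],s["wrist_torque"])
print(delta(target(-85,46,.136,1)))
```

```text
3.75 [ 581.86848315 -101.8807502    31.63379969] [ 1.09410708 -0.07628778  0.10675975] [ 0.02921123 -0.00471053  0.04746473]
(array([ 4.5, -0.5,  0.1]), array([-0.003,  0.001, -0.005]))
```

View pics/s3.png

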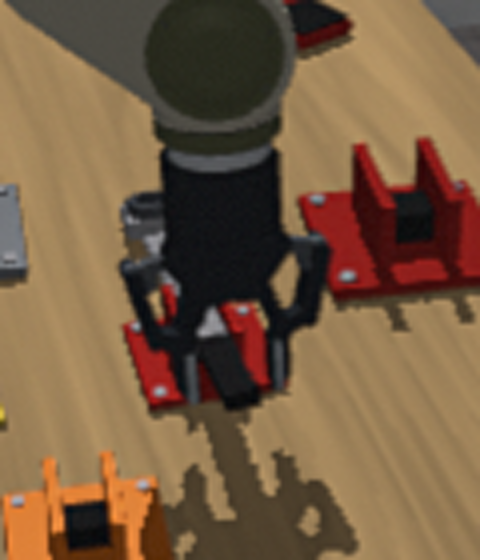

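The sleeve is centred between the fingers in the side view. I'll go a little lower and close.

Request:
{"name": "jog_arm", "arguments": {
  "increments": [
    {"rx": 0, "ry": 0, "rz": 0, "x": 7, "y": -0.4, "z": 0, "hand": 40},
    {"rx": 0, "ry": 0, "rz": 0, "x": 0, "y": 0, "z": 0, "hand": 20},
    {"rx": 0, "ry": 0, "rz": 0, "x": 0, "y": 0, "z": 0, "hand": 15},
    {"rx": 0, "ry": 0, "rz": 0, "x": 0, "y": 0, "z": 0, "hand": 15},
    {"rx": 0, "ry": 0, "rz": 0, "x": 0, "y": 0, "z": 0, "hand": 15}
  ],
  "force": 80
}}

```text
time_s: 4.38
eef_pos: [580.2, -102.5, 22.5]
ee_rot: [-0.528, -0.47, -0.46, 0.538]
force: [-1.3, 0.8, 1.5]
grip_width: 0.265
```

Run:
```python
from h import *
snap("side","s4",(180,100,300,240),4)
s,p,R=pose();print(s["time_s"],p,s["force"],s["wrist_torque"],s["grip_width"]*85.4)
print(R.as_matrix().round(3))
print(delta(target(-85,46,.136,1)))
```

```text
4.425 [ 580.18153006 -102.4452762    22.47641171] [-2.26055901  1.28822877  2.34634451] [0.20912421 0.25007287 0.04932972] 22.543029067186453
[[-0.001  1.    -0.02 ]
 [-0.136 -0.02  -0.991]
 [-0.991  0.002  0.136]]
(array([-4.6,  1.3,  0.7]), array([-0.002,  0.   , -0.002]))
```

View pics/s4.png

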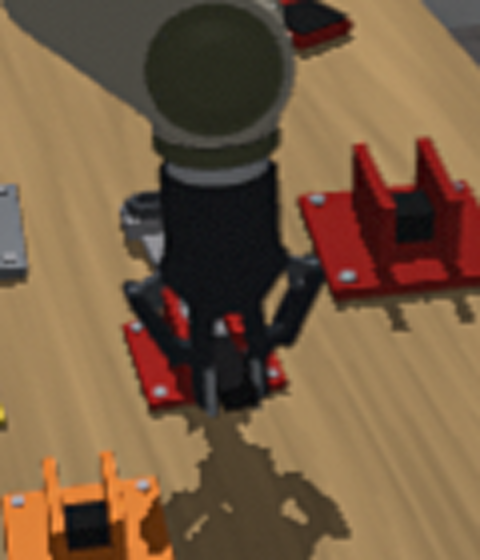

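Run:
```python
from h import *
for a,h,t in((-86,32,.068),(-87,30.5,0)): 
  T=target(a,h+ (6 if t else 0),t); print(delta(T),T[0])
```

```text
(array([ 3.4,  1.2, -0.7]), array([-0.002,  0.068, -0.002])) [ 581.4290164  -102.27686682   19.04391108]
(array([10.8,  1.2, -2. ]), array([-0.002,  0.136, -0.002])) [ 581.43425363 -101.98590942   11.5       ]
```

Request:
{"name": "jog_arm", "arguments": {
  "increments": [
    {"rx": 0, "ry": 0.034, "rz": 0, "x": 2.5, "y": 0, "z": -0.5, "hand": 15},
    {"rx": 0, "ry": 0.034, "rz": 0, "x": 2.5, "y": 0, "z": -0.5, "hand": 15},
    {"rx": 0, "ry": 0.034, "rz": 0, "x": 2.5, "y": 0, "z": -0.5, "hand": 15},
    {"rx": 0, "ry": 0.034, "rz": 0, "x": 2.5, "y": 0, "z": -0.5, "hand": 15},
    {"rx": 0, "ry": 0, "rz": 0, "x": 0, "y": 0, "z": 0, "hand": 15}
  ],
  "force": 110
}}

```text
time_s: 5.05
eef_pos: [580.1, -101.6, 11.9]
ee_rot: [0.495, 0.505, 0.494, -0.505]
force: [0.5, 0.6, -1.7]
grip_width: 0.259
```

```bash
cat >> h.py <<'E'
def rep():
    s,p,R=pose();X=R.as_matrix()[:,0];g=p-19*X-np.array([583,-15,0])
    print("t",s["time_s"],"tcp",p.round(1),"along",(g@A).round(1),"h",g[2].round(1),"tilt",np.arcsin(-X@A).round(4),"F",s["force"].round(2),"M",s["wrist_torque"].round(3),"w",round(s["grip_width"]*85.4,1))
E
python3 - <<'E'
from h import *
rep(); snap("side","s5",(180,100,300,240),4);snap("top","t5",(110,150,300,250),4)
rep()
E
```

```text
t 5.05 tcp [ 580.1 -101.6   11.9] along -86.6 h 30.9 tilt 0.0006 F [ 0.5   0.62 -1.74] M [-0.512  0.035  0.014] w 22.2
t 5.15 tcp [ 580.2 -101.6   12.2] along -86.6 h 31.2 tilt 0.0017 F [-0.77 -0.4  -1.64] M [-0.726  0.156  0.126] w 22.5
```

View pics/s5.png

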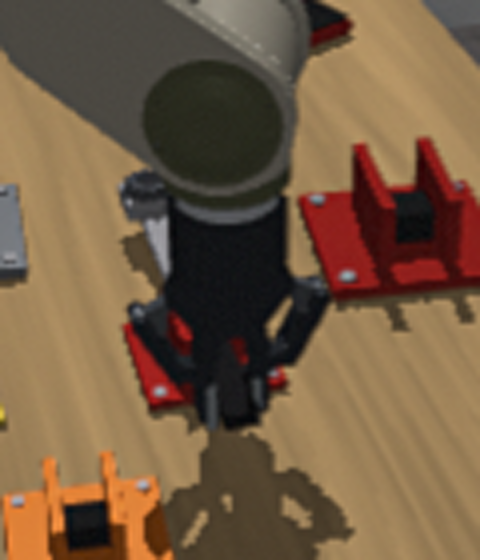

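The head is off the table and the bar is roughly level. I'll raise it a few mm, still in the channel, to weigh it with the wrist sensor.

Request:
{"name": "jog_arm", "arguments": {
  "increments": [
    {"rx": 0, "ry": 0, "rz": 0, "x": -3, "y": 0, "z": 0, "hand": 15},
    {"rx": 0, "ry": 0, "rz": 0, "x": -3, "y": 0, "z": 0, "hand": 15},
    {"rx": 0, "ry": 0, "rz": 0, "x": 0, "y": 0, "z": 0, "hand": 15},
    {"rx": 0, "ry": 0, "rz": 0, "x": 0, "y": 0, "z": 0, "hand": 15}
  ]
}}

```text
time_s: 5.65
eef_pos: [580.2, -101.3, 18.2]
ee_rot: [0.496, 0.505, 0.494, -0.505]
force: [-0.4, -1.0, -5.8]
grip_width: 0.259
```

Run:
```python
from h import *
rep(); 
for i in range(5): capture("side"); rep()
snap("side","s6",(180,100,300,240),4)
snap("top","t6",(110,150,300,250),4)
```

```text
t 5.65 tcp [ 580.2 -101.3   18.2] along -86.4 h 37.2 tilt 0.0005 F [-0.35 -1.03 -5.79] M [-0.921  0.07  -0.003] w 22.1
t 5.7 tcp [ 580.2 -101.3   18.2] along -86.4 h 37.2 tilt 0.0005 F [-0.2  -0.52 -6.9 ] M [-0.962 -0.013 -0.009] w 21.9
t 5.75 tcp [ 580.2 -101.3   18.2] along -86.4 h 37.2 tilt 0.0005 F [-0.71 -0.24 -6.35] M [-0.953  0.044  0.021] w 22.4
t 5.8 tcp [ 580.2 -101.4   18.2] along -86.4 h 37.2 tilt 0.0004 F [ 0.27 -0.21 -6.61] M [-0.909  0.063 -0.016] w 22.2
t 5.85 tcp [ 580.2 -101.3   18.2] along -86.4 h 37.2 tilt 0.0004 F [ 0.53 -0.64 -5.46] M [-0.904 -0.011 -0.023] w 22.3
t 5.9 tcp [ 580.2 -101.3   18.2] along -86.4 h 37.2 tilt 0.0004 F [ 0.02 -0.07 -6.1 ] M [-0.889  0.064  0.045] w 21.9
```

View pics/s6.png

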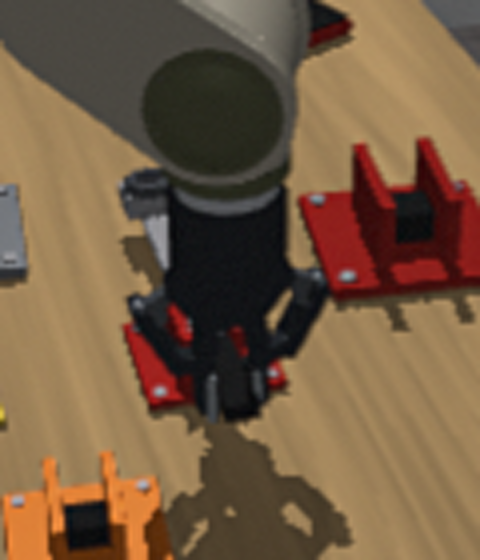

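View pics/t6.png

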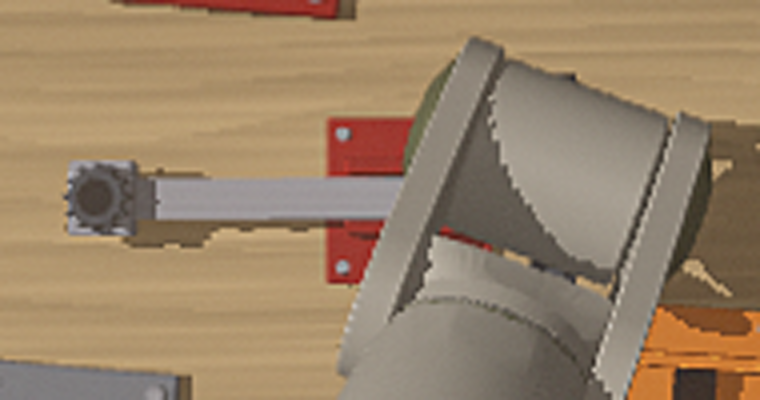

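Request:
{"name": "jog_arm", "arguments": {
  "increments": [
    {"rx": 0, "ry": 0, "rz": 0, "x": 5, "y": 0, "z": 0, "hand": 15},
    {"rx": 0, "ry": 0, "rz": 0, "x": 0, "y": 0, "z": 12, "hand": 15},
    {"rx": 0, "ry": 0, "rz": 0, "x": 0, "y": 0, "z": 12, "hand": 15},
    {"rx": 0, "ry": 0, "rz": 0, "x": 0, "y": 0, "z": 12, "hand": 15},
    {"rx": 0, "ry": 0, "rz": 0, "x": 0, "y": 0, "z": 12, "hand": 15}
  ]
}}

```text
time_s: 6.62
eef_pos: [579.3, -150.4, 13.4]
ee_rot: [0.495, 0.506, 0.494, -0.505]
force: [0.5, 1.2, -2.9]
grip_width: 0.263
```

Request:
{"name": "jog_arm", "arguments": {
  "increments": [
    {"rx": 0, "ry": 0, "rz": 0, "x": 0, "y": 0, "z": 12, "hand": 15},
    {"rx": 0, "ry": 0, "rz": 0, "x": 0, "y": 0, "z": 3, "hand": 15},
    {"rx": 0, "ry": 0, "rz": 0, "x": 0, "y": 0, "z": 0, "hand": 15},
    {"rx": 0, "ry": 0, "rz": 0, "x": 0, "y": 0, "z": 0, "hand": 15}
  ]
}}

```text
time_s: 7.12
eef_pos: [579.2, -164.4, 13.5]
ee_rot: [0.496, 0.505, 0.494, -0.505]
force: [0.3, -1.7, -2.7]
grip_width: 0.258
```

Run:
```python
from h import *
rep(); snap("side","s7",(180,100,300,260),4);snap("top","t7",(110,150,300,250),4)
rep(); s,p,R=pose();print(R.as_matrix().round(3), 583+A[0]*-150)
```

```text
t 7.125 tcp [ 579.2 -164.4   13.5] along -149.4 h 32.5 tilt 0.0009 F [ 0.3  -1.75 -2.74] M [-0.76   0.011 -0.041] w 22.0
t 7.225 tcp [ 579.1 -164.3   13.4] along -149.3 h 32.4 tilt 0.0007 F [-0.6  -1.09 -2.89] M [-0.736 -0.013 -0.05 ] w 22.0
[[ 0.002  1.    -0.02 ]
 [-0.001 -0.02  -1.   ]
 [-1.     0.002  0.001]] 580.3004372937405
```

View pics/s7.png

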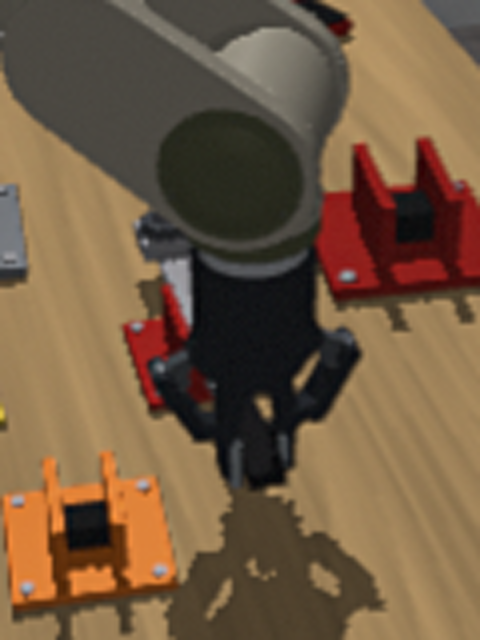

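View pics/t7.png

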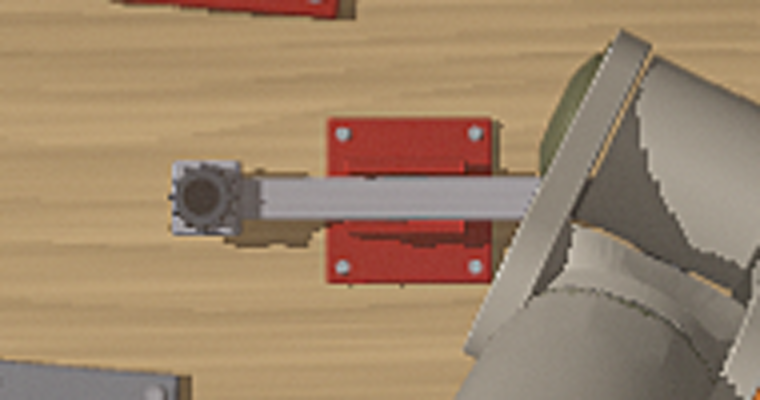

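Request:
{"name": "jog_arm", "arguments": {
  "increments": [
    {"rx": 0, "ry": 0, "rz": 0, "x": -2.5, "y": 0.8, "z": 0, "hand": 15},
    {"rx": 0, "ry": 0, "rz": 0, "x": -2.5, "y": 0, "z": 0, "hand": 15},
    {"rx": 0, "ry": 0, "rz": 0, "x": 0, "y": 0, "z": 0, "hand": 15},
    {"rx": 0, "ry": 0, "rz": 0, "x": 0, "y": 0, "z": 0, "hand": 15}
  ]
}}

```text
time_s: 7.72
eef_pos: [579.7, -164.3, 18.2]
ee_rot: [0.495, 0.505, 0.494, -0.505]
force: [0.6, 0.4, -5.8]
grip_width: 0.259
```

Run:
```python
from h import *
rep(); L=[]
for i in range(20):
    s=sense(); L.append(np.r_[s["force"],s["wrist_torque"]]); capture("side")
L=np.array(L);m=L.mean(0);print(m.round(3),(L.std(0)/20**.5).round(3)); print("d",m[3]/m[2])
rep()
snap("side","s8",(180,100,300,260),4)
```

```text
t 7.725 tcp [ 579.7 -164.3   18.2] along -149.3 h 37.2 tilt 0.0004 F [ 0.61  0.45 -5.8 ] M [-0.887  0.09   0.013] w 22.1
[ 0.073 -0.19  -5.704 -0.921  0.026  0.   ] [0.115 0.104 0.126 0.006 0.007 0.006]
d 0.16141507533837327
t 8.725 tcp [ 579.8 -164.4   18.3] along -149.4 h 37.3 tilt 0.0004 F [ 0.61 -0.31 -5.9 ] M [-0.933 -0.003  0.026] w 22.3
```

View pics/s8.png

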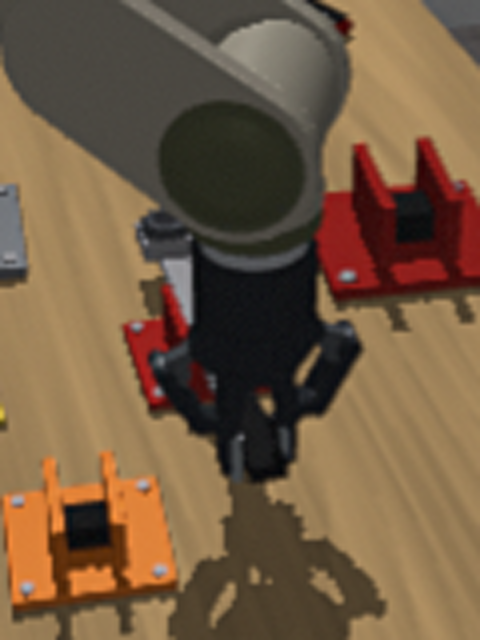

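Request:
{"name": "jog_arm", "arguments": {
  "increments": [
    {"rx": 0, "ry": 0, "rz": 0, "x": 3, "y": 0, "z": 1.5, "hand": 15},
    {"rx": 0, "ry": 0, "rz": 0, "x": 2, "y": 0, "z": 1.5, "hand": 15},
    {"rx": 0, "ry": 0, "rz": 0, "x": 1, "y": 0, "z": 0, "hand": 15},
    {"rx": 0, "ry": 0, "rz": 0, "x": 0.5, "y": 0, "z": 0, "hand": 15},
    {"rx": 0, "ry": 0, "rz": 0, "x": 0, "y": 0, "z": 0, "hand": 15}
  ]
}}

```text
time_s: 9.4
eef_pos: [579.8, -167.4, 12.0]
ee_rot: [0.496, 0.505, 0.494, -0.505]
force: [-0.2, -0.3, -1.9]
grip_width: 0.266
```

Run:
```python
from h import *
rep(); L=[]
for i in range(6):
    s=sense(); L.append(np.r_[s["force"],s["wrist_torque"]]); capture("side")
L=np.array(L);m=L.mean(0);print(m.round(3))
rep()
```

```text
t 9.4 tcp [ 579.8 -167.4   12. ] along -152.5 h 31.0 tilt 0.0006 F [-0.18 -0.26 -1.87] M [-0.251  0.075  0.048] w 22.7
[ 0.204  0.218 -1.84  -0.321  0.035  0.011]
t 9.7 tcp [ 579.8 -167.4   11.9] along -152.4 h 30.9 tilt 0.0005 F [ 1.01  0.09 -1.22] M [-0.401  0.004  0.015] w 21.9
```

Request:
{"name": "jog_arm", "arguments": {
  "increments": [
    {"rx": 0, "ry": 0, "rz": 0, "x": 0.5, "y": 0, "z": 0, "hand": 15},
    {"rx": 0, "ry": 0, "rz": 0, "x": 0.5, "y": 0, "z": 0, "hand": 15},
    {"rx": 0, "ry": 0, "rz": 0, "x": 0, "y": 0, "z": 0, "hand": 15}
  ]
}}

```text
time_s: 10.07
eef_pos: [579.8, -167.5, 10.9]
ee_rot: [0.496, 0.505, 0.494, -0.505]
force: [-0.1, -1.1, -1.0]
grip_width: 0.258
```

Run:
```python
from h import *
L=[]
for i in range(6):
    s=sense(); L.append(np.r_[s["force"],s["wrist_torque"]]); capture("top")
L=np.array(L);m=L.mean(0);print(m.round(3))
rep()
```

```text
[-0.202 -1.75  -1.085 -0.376  0.007  0.008]
t 10.375 tcp [ 579.8 -167.5   10.9] along -152.5 h 29.9 tilt 0.0006 F [-0.38 -1.11 -1.57] M [-0.395 -0.031 -0.036] w 22.2
```

Request:
{"name": "jog_arm", "arguments": {
  "increments": [
    {"rx": 0, "ry": 0, "rz": 0, "x": 0.5, "y": 0, "z": 0, "hand": 15},
    {"rx": 0, "ry": 0, "rz": 0, "x": 0, "y": 0, "z": 0, "hand": 24},
    {"rx": 0, "ry": 0, "rz": 0, "x": 0, "y": 0, "z": 0, "hand": 30},
    {"rx": 0, "ry": 0, "rz": 0, "x": 0, "y": 0, "z": 0, "hand": 36},
    {"rx": 0, "ry": 0, "rz": 0, "x": 0, "y": 0, "z": 0, "hand": 40}
  ],
  "force": 20
}}

```text
time_s: 11.0
eef_pos: [579.7, -167.3, 10.3]
ee_rot: [0.495, 0.505, 0.494, -0.505]
force: [-0.5, -0.7, -0.2]
grip_width: 0.468
```

Run:
```python
from h import *
rep();snap("side","s9",(180,100,300,260),4);snap("top","t9",(110,150,300,250),4)
```

```text
t 11.0 tcp [ 579.7 -167.3   10.3] along -152.3 h 29.3 tilt 0.0003 F [-0.53 -0.68 -0.23] M [0.015 0.053 0.052] w 40.0
```

View pics/s9.png

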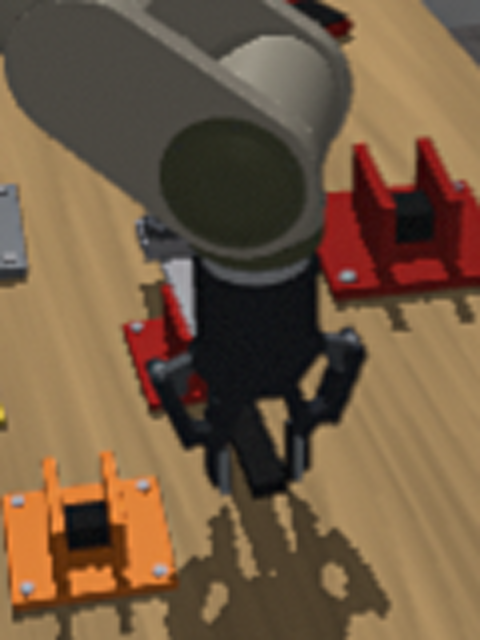

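View pics/t9.png

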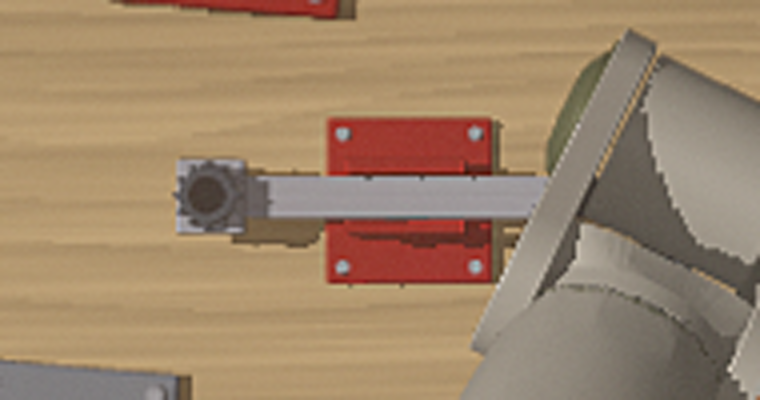

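The fingers are open and the head still looks raised. I'll withdraw straight up and then look without the arm in the way.

Request:
{"name": "jog_arm", "arguments": {
  "increments": [
    {"rx": 0, "ry": 0, "rz": 0, "x": 0, "y": 0, "z": 0, "hand": 50},
    {"rx": 0, "ry": 0, "rz": 0, "x": -15, "y": 0, "z": 0, "hand": 50},
    {"rx": 0, "ry": 0, "rz": 0, "x": -30, "y": 0, "z": 0, "hand": 50},
    {"rx": 0, "ry": 0, "rz": 0, "x": -40, "y": 0, "z": 0, "hand": 50},
    {"rx": 0, "ry": 0, "rz": 0, "x": -50, "y": 0, "z": 0, "hand": 50}
  ]
}}

```text
time_s: 11.72
eef_pos: [579.1, -167.1, 147.2]
ee_rot: [0.495, 0.505, 0.494, -0.505]
force: [0.3, -1.4, 0.6]
grip_width: 0.583
```

Request:
{"name": "jog_arm", "arguments": {
  "increments": [
    {"rx": 0, "ry": 0, "rz": 0, "x": -20, "y": -40, "z": 30, "hand": 50},
    {"rx": 0, "ry": 0, "rz": 0, "x": -20, "y": -40, "z": 30, "hand": 50},
    {"rx": 0, "ry": 0, "rz": 0, "x": -20, "y": -40, "z": 30, "hand": 50},
    {"rx": 0, "ry": 0, "rz": 0, "x": -20, "y": -40, "z": 30, "hand": 50},
    {"rx": 0, "ry": 0, "rz": 0, "x": 0, "y": 0, "z": 0, "hand": 50}
  ]
}}

```text
time_s: 12.35
eef_pos: [415.5, -285.9, 227.6]
ee_rot: [0.496, 0.506, 0.492, -0.506]
force: [0.5, 0.5, -0.1]
grip_width: 0.582
```

Run:
```python
from h import *
rep();snap("side","s10",(180,100,300,260),4);snap("top","t10",(110,150,300,250),4)
```

```text
t 12.35 tcp [ 415.5 -285.9  227.6] along -273.8 h 246.6 tilt 0.0038 F [ 0.53  0.54 -0.1 ] M [ 0.038 -0.071  0.053] w 49.7
```

View pics/s10.png

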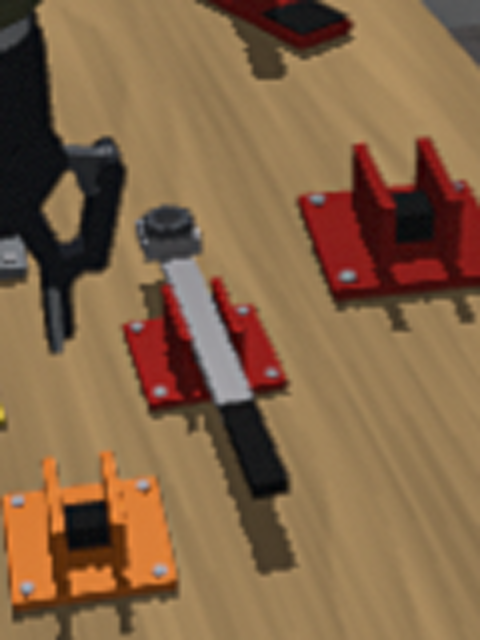

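View pics/t10.png

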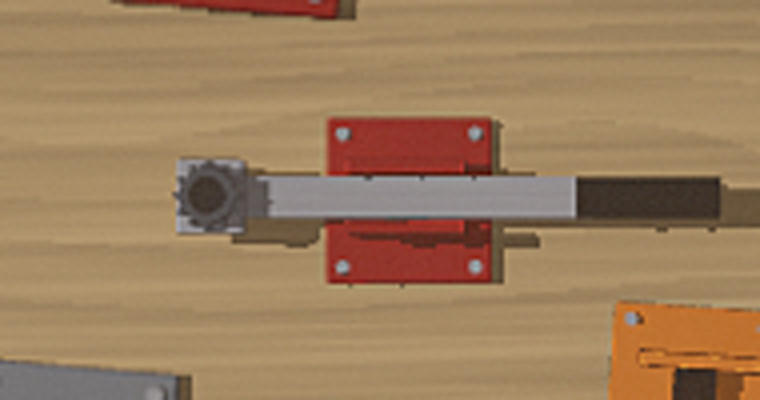

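The tool is seen whole and appears level: head above the table, grip end in the air. I'll watch it settle and triangulate both ends.

Run:
```python
from h import *
ref=None
for i in range(200):
    g=cv2.cvtColor(capture("side"),cv2.COLOR_RGB2GRAY)[140:240,205:260].astype(np.float32)
    if ref is None: ref=g
    if i%25==24:
        d=np.abs(g-ref); print(i,round(sense()["time_s"],2),"max",d.max(),"mean",d.mean().round(2), cv2.phaseCorrelate(ref[60:],g[60:])[0])
snap("side","s11",(190,140,265,230),8);snap("top","t11",(145,180,300,215),5)
```

```text
24 13.7 max 26.0 mean 0.88 (-0.005470599859378922, 0.020534472066923826)
49 14.95 max 24.0 mean 0.81 (-0.02697779875827777, -0.008765664316339183)
74 16.2 max 25.0 mean 0.88 (-0.03075881730935137, 0.014460635526795329)
99 17.45 max 25.0 mean 0.87 (-0.03314278226681111, 0.012775159867608465)
124 18.7 max 24.0 mean 0.85 (-0.046938348322925094, 0.02560099897342738)
149 19.95 max 25.0 mean 0.88 (-0.02964700552625743, 0.04125589741686042)
174 21.2 max 25.0 mean 0.85 (-0.004108123342987824, 0.005128259838887317)
199 22.45 max 25.0 mean 0.86 (-0.029552918563162223, 0.015839957598416277)
```

View pics/s11.png

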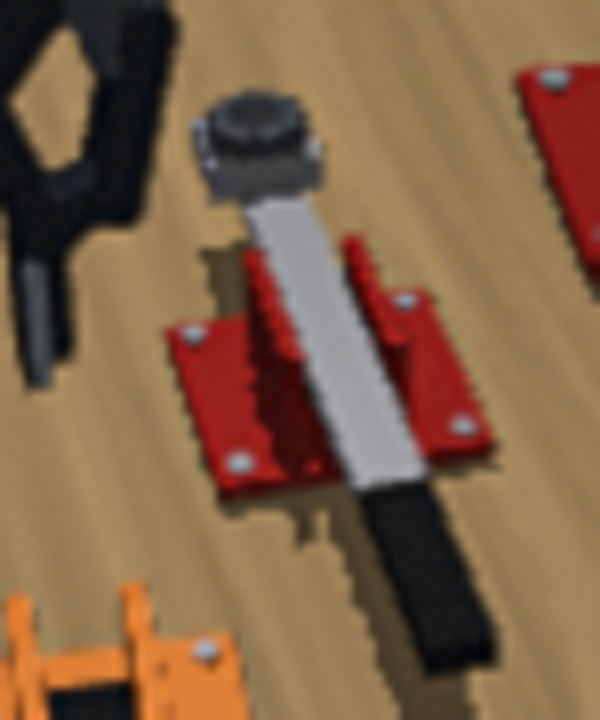

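View pics/t11.png

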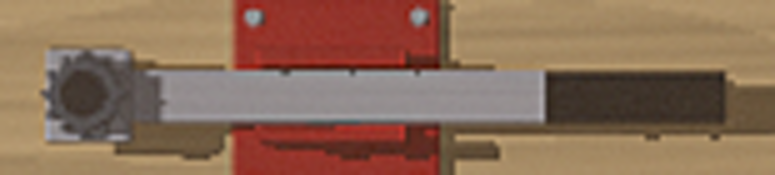

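Run:
```python
from h import *
def tri(a,b):
    (o1,d1),(o2,d2)=ray("top",a),ray("side",b)
    d1/=np.linalg.norm(d1);d2/=np.linalg.norm(d2)
    k=np.linalg.lstsq(np.c_[d1,-d2],o2-o1,rcond=None)[0]
    p,q=o1+k[0]*d1,o2+k[1]*d2; return ((p+q)/2).round(1),np.linalg.norm(p-q).round(1)
T=lambda x,y:(145+x/5-.4,180+y/5-.4); S=lambda x,y:(190+x/8-.45,140+y/8-.45)
print("socket",tri(T(83,92),S(255,122)))
print("transition",tri(T(546,97),S(393,486)))
print("gripend top",tri(T(725,97),S(460,648)))
# predicted side pixels if level vs. head/grip down, for grip end top (z38) and socket top (z52)
g=onz("top",T(725,97),38); h=onz("top",T(83,92),52)
print((g-[583,-15,0])@A,(h-[583,-15,0])@A)
for z in(12+0,25,38,51,64): 
  for n,uv in(("grip",T(725,97)),("sock",T(83,92))): 
    p=proj("side",onz("top",uv,z)); print(z,n,((p-[190,140]+.45)*8).round(0))
rep()
```

```text
socket (array([586.2, 102.3,  47.2]), np.float64(3.3))
transition (array([ 580.6, -114. ,   36.4]), np.float64(2.5))
gripend top (array([ 578.9, -198.2,   36.5]), np.float64(2.4))
-183.37234528266904 116.22064528105747
12 grip [474. 711.]
12 sock [269. 191.]
25 grip [471. 678.]
25 sock [267. 166.]
38 grip [467. 644.]
38 sock [265. 140.]
51 grip [464. 609.]
51 sock [263. 114.]
64 grip [461. 574.]
64 sock [261.  87.]
t 22.55 tcp [ 416.9 -284.   225.1] along -272.0 h 244.1 tilt 0.0005 F [0.24 0.31 0.6 ] M [0.013 0.004 0.031] w 50.0
```

Run:
```python
from h import *
a=cv2.imread("pics/side0.png");b=cv2.imread("pics/side11.png") if 0 else cv2.imread("pics/s11_raw.png")
c=cv2.imread("pics/top0.png");d=cv2.imread("pics/t11_raw.png")
for n,x,y,boxes in(("side",a,b,dict(jar=(298,160,335,205),lb=(290,280,348,310),bell=(190,300,222,335),la=(165,178,184,210))),("top",c,d,dict(jar=(228,85,264,124),lb=(373,136,395,188),bell=(372,246,402,274),la=(176,258,232,275)))):
  for k,(x0,y0,x1,y1) in boxes.items():
    e=cv2.absdiff(x[y0:y1,x0:x1],y[y0:y1,x0:x1]); print(n,k,e.max(),e.mean().round(2))
finish_job()
```

```text
side jar 15 7.66
side lb 17 9.21
side bell 15 6.49
side la 97 11.52
top jar 12 2.39
top lb 8 2.33
top bell 101 17.46
top la 9 2.3
the job is handed in; nothing more can be done
```

The cassette tool is balanced on the small red stand, and I handed the job in at about 22.6 s of the 72 s allowed.

**What I did:** I gripped the black sleeve and levelled the bar. To weigh it I lifted it a few mm, twice, without taking it out of the channel. That put the balance point about 152 mm from the grip, give or take 5 mm. I then slid the tool about 66 mm towards its grip end, lowered it onto the ridge, let go and backed the arm off.

**Last checks:**
- **Stays put:** it showed no visible motion for about 10 s after release; the largest image shift was under 0.05 px.
- **Level:** the end of the sleeve measured 36.5 mm high, against 38 mm expected. The socket measured 47 mm against 52 mm, but the two camera rays missed each other by about 3 mm there, so I put that down to picking the pixel by hand. The head is clear of the table and the bar lies between the cheeks.
- **Bystanders:** the jar and the second tyre lever (lever_b) are unchanged in both views. The bell differs in the top view and lever_a in the side view, probably from the arm or its shadow. Each is unchanged in its other view.

**Not checked:** how far the balance point is from the middle of the ridge. I know it stays level, but not how much of the ±12 mm margin is left.

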